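# Dispense susceptibility discs onto a culture plate

## Task

Take the disc dispenser out of its storage base by its black knob, set it squarely over the open culture plate on the light pad so that it sits down on the plate's rim, and press the knob all the way down until it bottoms firmly on its stop, holding it there a moment to bed the discs on the gel, but without forcing it, since the plate cracks easily. Let the knob spring all the way up before you lift the dispenser off, stand it back in its storage base and let go, with the plate left where it lies. Do not work the plunger anywhere but on the plate, and leave the lid, the plate stack and the tube rack alone.

Things in the scene. Friction and masses are not known exactly. Their poses are not given: they have to be found in the camera images.
- dispenser: Loose round white disc dispenser, 0.58 kg give or take a tenth: locating skirt (106 mm outside, 95 mm inside, 10 mm high, mouth flared to 101 mm over the lowest 4 mm) under a base plate, six cartridges with coloured tops 64 mm up, and a black knob on a central stem, top 135 mm up. Origin: centre of the skirt's lower edge, z up. It stands in the storage base; its yaw does not matter.
- dispenser_seat (a point): Centre of the base plate's flat underside inside the skirt, 10 mm above the dispenser's origin: the face that comes to rest on the plate's rim.
- plunger_grip (a point): Grip point on the knob's axis, 112 mm above the dispenser's origin with the plunger up; moves with the knob. The black knob is a straight cylinder 36 mm across from 14 mm below this point to 16 mm above it, with a cap 44 mm wide and 7 mm thick on top. The dispenser may be carried by the knob, and the knob pressed while gripped.
- plunger (a joint): How far the knob is pressed in, m, 0 = up. A spring resists with 6 N at first and 0.15 N more per mm. The stop is the rubber-faced brass nut (27 mm across) on the stem under the knob: set anew each time for a stroke of 5 to 17 mm, not measured, felt as a rise of about 16 N per mm. Firmly bottomed: about 6 N more than the spring's push, held for 0.3 s.
- dish: Loose open culture plate lying on the light pad: clear round dish, outside diameter 90 mm, 15 mm high, wall 2 mm, straw-coloured gel in the bottom, 50 g. Origin: centre of its underside, z up. The skirt fits round it with about 2 mm to spare on each side. Brittle: its load on the light pad, with the weights (about 6 N) included, must stay under 27 N.
- stand: Fixed round grey storage base of the dispenser: 128 mm across, 13 mm high, with a recess 114 mm across. Origin: centre of its underside, z up.
- stand_floor (a point): Centre of the recess floor, 5 mm above the table; the dispenser's origin rests on this point.
- light_pad: Fixed flat white light pad 330 x 230 x 8 mm (long side along its x) on which the plate and the lid lie. Origin: centre of its underside. It may lie to the robot's left or right.
- dish_lid: Loose clear lid of the plate, 93 mm across, 9 mm high, lying upturned on the light pad beyond the plate. Origin: centre of its underside. Leave alone.
- plate_stack: Loose stack of three lidded culture plates, 94 mm across, 51 mm high, beyond the storage base as seen from the robot. Origin: centre of its underside. Leave alone.
- tube_rack: Loose blue tube rack 70 x 120 mm with capped tubes, 57 mm high, beyond the storage base as seen from the robot. Origin: centre of its underside. Leave alone.
Things that resemble listed ones, but are neither listed nor needed, are in the scene too. What is shaped like the stand but purple is not meant. Several things look just like the dispenser: the one meant starts farthest from the robot's base.

How it is judged:
On the way, in this order (a step that is already met when the one before it is completed fails the run):
1. the plunger is held down firmly on its stop with the dispenser seated squarely on the plate's rim, so that the plate bears more than the weight and the spring alone can give (over 17 N) (horizontal distance between dispenser_seat and dish below 0.004 m and z of dispenser_seat in the frame of dish between 0.0125 and 0.018 m and angle between dispenser's own z axis and vertical below 0.06 rad and value of joint plunger above 0.004 m and contact force between dish and light_pad above 17 N), for 0.3 s.
2. the plunger is back up (within 2 mm) while the dispenser still sits on the plate (horizontal distance between dispenser_seat and dish below 0.004 m and z of dispenser_seat in the frame of dish between 0.0125 and 0.018 m and angle between dispenser's own z axis and vertical below 0.06 rad and value of joint plunger below 0.002 m), for 0.1 s.
At the end, for the whole second after the job is handed in: The dispenser stands upright on the floor of its storage base's recess (within 8 mm of its centre, 3 mm in height, tilt under 0.06 rad), plunger up (within 2 mm), released and at rest; the plate lies flat within 20 mm of where it began (horizontal distance between dispenser and stand_floor below 0.008 m and z of dispenser in the frame of stand_floor between -0.003 and 0.003 m and angle between each of dispenser, dish's own z axis and vertical below 0.06 rad and value of joint plunger below 0.002 m and linear speed of each of dispenser, dish below 0.02 m/s and distance of dish from where it was at the start of the episode below 0.02 m); the robot touches nothing.
It fails at once if the plate is pressed on the light pad with more than 27 N (contact force between dish and light_pad above 27 N).
It fails at once if the plunger is worked (more than 4 mm) while the dispenser is not seated on the plate (value of joint plunger above 0.004 m and not (horizontal distance between dispenser_seat and dish below 0.004 m and z of dispenser_seat in the frame of dish between 0.0125 and 0.018 m and angle between dispenser's own z axis and vertical below 0.06 rad)).
It fails at once if the lid, plate stack or tube rack is moved by more than 15 mm (distance of any of dish_lid, plate_stack, tube_rack from where it was at the start of the episode above 0.015 m).
It also fails if it takes over 58 s, if anything falls off the work surface, if the arm or the gripper's body presses on something with over 40 N, if the wrist force passes 120 N, or if a joint passes its speed limit or range.

## Robot

A 6-joint arm with a two-finger parallel gripper is mounted at the origin on the work surface. World frame = base frame: x ahead of the robot, y to its left, z up, the work surface at z = 0. Lengths are in m, angles in rad, forces in N, time in s.
With the tool pointing down it reaches from about 0.35 to 0.8 m from the base axis. Payload 7.3 kg.
Tool frame: the origin (TCP) lies between the finger pads; the fingertips stand 25 mm ahead of it and the grasp point (between the pads) lies 6 mm ahead of it (r.tip_extent is the distance from the TCP to the fingertips, in m); z points along the fingers, y is the direction in which the jaws open and shut (so a half turn about z gives the same grasp; the last joint's range is limited). The gripper opens to 85 mm and grips with 20 to 120 N. Pads are 22 mm wide; open, the fingers measure 114 mm over their backs; the gripper's body (76 mm by 85 mm) begins 54 mm behind the grasp point. The pads swing forward as they close: fully open they stand 13 mm farther back than shut.
Start: joints at [-1.255, 0.342, 1.524, -0, 1.275, -0.146], TCP at [0.234, -0.47, 0.256] pointing down, gripper open.
Joint ranges: [-2.53, 2.53], [-0.77, 2.02], [0.04, 2.7], [-1, 4.14], [0.28, 2.66], [-3.11, 3.11]. Speed limits (rad/s): [2.57, 2.57, 3.14, 3.14, 3.14, 3.14].

## Interface

Orientations are given as a unit quaternion [x, y, z, w].
In Python, from workcell import r, command_gripper, optics gives the robot as it stands. The module is installed in compiled form; this text tells all that it offers. Calls block until the motion is done:
- r.reach(position, orientation): joint-space move of the TCP to a pose.
- r.move_straight(position, orientation=None, speed=0.15, max_force=None): straight line of the TCP; orientation=None keeps the orientation; speed is the mean speed in m/s. With max_force (N) it stops when the force on the tool has changed by that much, and returns True; else False.
- r.movej(angles): joint-space move.
- command_gripper(opening, force=None): finger opening in m; force is the grip in N (None keeps the last); returns when the fingers have stopped.
- r.hold(seconds).
- r.solve_ik(position, orientation): joint angles nearest the present ones, or None.
- r.read_state(): the state.
- optics.get_image(name): name is "scene" or "top"; returns (picture, depth): 420x560x3 uint8, red, green, blue; 420x560 float32, m along the optical axis (not along the pixel's ray), 0 where there is no reading.
- optics.camera_model(name): a dict with "K" (3x3 intrinsics, pixels), "R" (3x3) and "t" (3): a world point X has camera coordinates R X + t. Camera axes: x right, y down, z forward; pixel columns grow to the right and rows downward; lengths in m; the calibration is good to about 2 mm. A picture is of the moment at which its call begins. camera_model takes no time and is no camera call.
A pose or a line that the arm cannot do raises r.PlanningError and nothing moves.
- r.finish_job(): hands the job in, once; it reports no verdict.
The state is a dict: "time_s": time; "joint_positions": joint angles; "dq": joint speeds; "tau": joint torques, N m; "eef_pos": TCP position; "eef_rot": TCP orientation; "contact_force": force on the tool from outside, world axes, zero at the start; "torque": the same for the moment, N m; "grip_width": finger opening in m.
Only numpy, scipy, OpenCV 4.12 (cv2) and the standard library are available. Lean on these libraries where they do the work, as an engineer would, in place of code of your own. Each camera call takes 0.05 s, during which the arm holds its last target. There are 200 camera calls.

## Working session

There is one attempt and no reset: what is moved stays moved. The work goes in short steps, each a Python script; the robot and the scene stay as the last script left them, time stands still between calls to the robot, and variables do not carry over. Pictures are saved under pics/ and viewed, about 8 in all and at most 12, crops included, and the job is handed in when it is done.

```bash
mkdir -p pics; python3 - <<'E'
from workcell import r,optics
import cv2,numpy as np
for n in ("scene","top"):
    p,d=optics.get_image(n); cv2.imwrite(f"pics/{n}0.png",p[:,:,::-1]); np.savez(f"{n}0.npz",p=p,d=d)
    m=optics.camera_model(n); print(n,np.round(m["K"],1).tolist(),np.round(m["R"],3).tolist(),np.round(m["t"],3))
s=r.read_state(); print(s["eef_rot"],s["time_s"],r.tip_extent,s["contact_force"],s["grip_width"])
E
```

```text
scene [[462.6, 0.0, 278.6], [0.0, 462.6, 210.5], [0.0, 0.0, 1.0]] [[-0.648, 0.761, -0.022], [0.464, 0.372, -0.804], [-0.604, -0.531, -0.594]] [ 0.265 -0.165  1.518]
top [[482.6, 0.0, 291.0], [0.0, 482.6, 209.9], [0.0, 0.0, 1.0]] [[-0.016, -1.0, 0.012], [-0.997, 0.015, -0.075], [0.075, -0.013, -0.997]] [0.058 0.472 1.305]
[ 9.73457526e-01  2.28866733e-01 -7.88847048e-05 -6.76738118e-04] 0.1 0.025 [-0.66902887 -0.36895494  0.51652692] 0.08538547786023792
```

View pics/scene0.png

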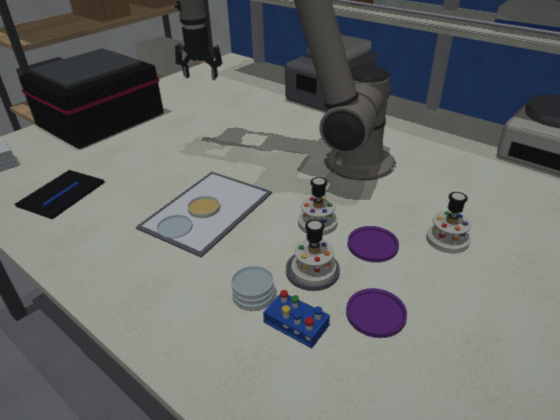

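View pics/top0.png

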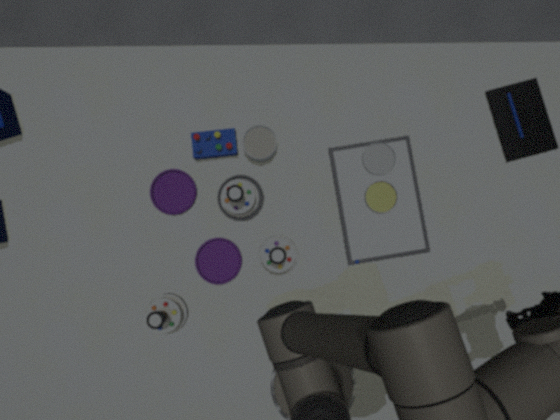

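The scene view shows the dispenser in the grey stand at about (313,262), the plate at (204,206) and the lid at (175,226). In the top view the dispenser is at (240,197), the plate at (381,197) and the lid at (379,158). The other two dispensers are nearer the base and not in the grey stand.

```bash
cat > h.py <<'E'
import numpy as np,cv2
from workcell import optics
def world(n,d):
    m=optics.camera_model(n);v,u=np.mgrid[:420,:560]
    rays=np.stack([u,v,np.ones_like(u)],-1)@np.linalg.inv(m["K"]).T
    return (rays*d[...,None]-m["t"])@m["R"]
def ray(n,uv,z):
    m=optics.camera_model(n);k=m["R"].T@np.linalg.inv(m["K"])@np.array([*uv,1.]);c=-m["R"].T@m["t"]
    return c+k*(z-c[2])/k[2]
def circ(P):
    A=np.c_[2*P[:,:2],np.ones(len(P))];s=np.linalg.lstsq(A,(P[:,:2]**2).sum(1),rcond=None)[0]
    return s[:2],np.sqrt(s[2]+s[0]**2+s[1]**2)
def gel(n,p):
    hsv=cv2.cvtColor(p,cv2.COLOR_RGB2HSV)
    m=((hsv[...,0]>15)&(hsv[...,0]<40)&(hsv[...,1]>60)).astype(np.uint8)
    k,l,s,c=cv2.connectedComponentsWithStats(m)
    return l,s,c
E
python3 - <<'E'
from h import *
for n,(kx,ky),(gx,gy) in (("scene",(313,262),(204,206)),("top",(240,197),(381,197))):
    z=np.load(n+"0.npz");p,d=z["p"],z["d"];W=world(n,d)
    box=W[ky-45:ky+40,kx-40:kx+40].reshape(-1,3);q=d[ky-45:ky+40,kx-40:kx+40].ravel()>0;box=box[q]
    cap=box[(box[:,2]>.125)]
    print(n,"cap",len(cap),cap.mean(0),cap[:,:2].min(0),cap[:,:2].max(0),np.percentile(cap[:,2],[5,50,95]))
    top=cap[cap[:,2]>np.median(cap[:,2])-.004]; print(" capmid",(top.min(0)+top.max(0))/2)
    ring=box[(box[:,2]>.009)&(box[:,2]<.017)];
    c0=cap.mean(0)[:2]
    rr=np.hypot(*(ring[:,:2]-c0).T); ring=ring[(rr>.053)&(rr<.072)]
    print(" ring",len(ring),circ(ring),(ring.min(0)+ring.max(0))/2, np.ptp(ring,axis=0))
    l,s,c=gel(n,p);lab=l[gy,gx];print(" gel",lab,s[lab],c[lab],"z at",W[gy,gx])
    m=(l==lab).astype(np.uint8);cn=max(cv2.findContours(m,0,2)[0],key=cv2.contourArea)[:,0]
    for zz in (.011,.015,.023):
        P=np.array([ray(n,x,zz) for x in cn]);print("  ",zz,circ(P))
    # pad edge heights
    print(" pad z",W[gy+25,gx], W[gy,gx+30])
E
```

```text
scene cap 246 [0.5139747  0.19649286 0.13768276] [0.4892535  0.17226456] [0.5328571 0.2151035] [0.12691623 0.13902888 0.14139887]
 capmid [0.5110553  0.19368403 0.13926584]
 ring 240 (array([0.51308122, 0.19322209]), np.float64(0.06109716953231094)) [0.51413888 0.19321111 0.01190044] [0.1263172  0.12837101 0.00566378]
 gel 20 [189 199  29  15 338] [203.21005917 205.86094675] z at [ 0.50682508 -0.19339647  0.01401707]
   0.011 (array([ 0.5038732 , -0.19948499]), np.float64(0.03683117836354657))
   0.015 (array([ 0.50733219, -0.19495621]), np.float64(0.03663843522887464))
   0.023 (array([ 0.51425018, -0.18589867]), np.float64(0.036252948959520234))
 pad z [ 0.57814205 -0.11581559  0.00769153] [ 0.4467757  -0.13465466  0.00659856]
top cap 242 [0.5084002  0.19300785 0.14164404] [0.48728415 0.17140036] [0.530418  0.2135026] [0.13730377 0.14200741 0.14508103]
 capmid [0.50873393 0.19245148 0.14366307]
 ring 327 (array([0.51059334, 0.1915682 ]), np.float64(0.06021069776829318)) [0.51074194 0.19201855 0.01304954] [0.12752659 0.12429711 0.00789292]
 gel 128 [366 182  30  30 687] [380.66375546 196.48180495] z at [ 0.5047661 -0.1980237  0.0140058]
   0.011 (array([ 0.50666376, -0.19780517]), np.float64(0.03985035720043438))
   0.015 (array([ 0.50626317, -0.19700271]), np.float64(0.03973004897126309))
   0.023 (array([ 0.50546198, -0.19539779]), np.float64(0.03948943251292595))
 pad z [ 0.43599813 -0.19703142  0.00876849] [ 0.50410924 -0.28247137  0.00855605]
```

```bash
python3 - <<'E'
from h import *
from workcell import r,command_gripper
Q=[1.,0,0,0]
def st(t):
    s=r.read_state();print(t,round(s["time_s"],2),np.round(s["eef_pos"],4),np.round(s["contact_force"],2),np.round(s["torque"],2),round(s["grip_width"],4))
print(r.solve_ik([.51,.193,.23],Q),r.solve_ik([.5065,-.197,.15],Q))
r.reach([.51,.193,.23],Q); st("above")
r.move_straight([.51,.193,.124],speed=.1,max_force=8); st("down")
command_gripper(.03,force=60); st("grip")
r.hold(.2); st("grip")
r.move_straight([.51,.193,.134],speed=.03); st("lift10")
r.move_straight([.51,.193,.20],speed=.1)
r.move_straight([.5065,-.197,.20],speed=.2); r.hold(.3); st("over")
for n in ("scene","top"):
    p,d=optics.get_image(n); cv2.imwrite(f"pics/{n}1.png",p[:,:,::-1]); np.savez(f"{n}1.npz",p=p,d=d)
E
python3 - <<'E'
import cv2,numpy as np
a=cv2.imread('pics/scene1.png')[90:290,90:340];b=cv2.imread('pics/top1.png')[100:300,260:510]
cv2.imwrite('pics/c1.png',cv2.resize(np.hstack([a,b]),None,fx=1.6,fy=1.6))
E
```

```text
[ 2.21206026e-01  4.00952613e-01  1.50991174e+00 -4.44089210e-16
  1.23072830e+00  1.79200235e+00] [-5.11986269e-01  4.82152078e-01  1.62151487e+00 -4.44089210e-16
  1.03792571e+00  1.05881006e+00]
above 2.64 [0.5103 0.1923 0.23  ] [-0.23  0.09 -0.01] [-0.02 -0.01  0.05] 0.0855
down 3.85 [0.5104 0.1931 0.1246] [-0.19 -0.17  0.89] [0.02 0.   0.02] 0.0853
grip 4.34 [0.5103 0.1932 0.1246] [-0.51  0.6   5.86] [0.08 0.14 0.01] 0.0417
grip 4.54 [0.5102 0.1932 0.1246] [-0.21 -0.82  6.  ] [0.09 0.11 0.01] 0.0418
lift10 5.03 [0.5098 0.1929 0.1337] [-0.04 -0.58 -6.59] [ 0.04 -0.04 -0.03] 0.0417
over 8.23 [ 0.5066 -0.1967  0.2   ] [ 1.18 -0.97 -5.37] [-0.03 -0.05 -0.01] 0.0415
```

View pics/c1.png

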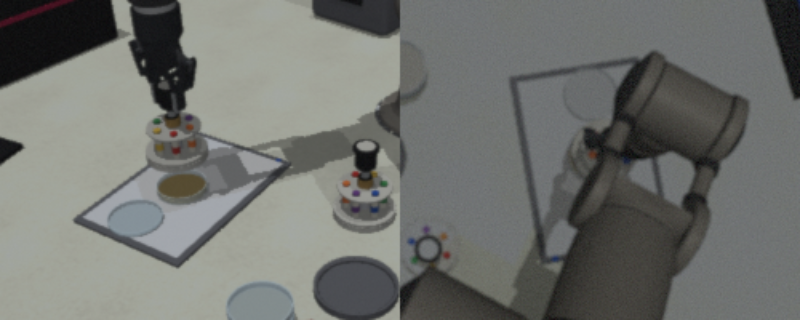

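```bash
python3 - <<'E'
from h import *
a=cv2.imread('pics/scene1.png')[100:220,150:250];cv2.imwrite('pics/c2.png',cv2.resize(a,None,fx=5,fy=5,interpolation=2))
z=np.load("scene1.npz");p,d=z["p"],z["d"];W=world("scene",d);hsv=cv2.cvtColor(p,cv2.COLOR_RGB2HSV)
B=W[140:200,175:230].reshape(-1,3);B=B[(np.hypot(*(B[:,:2]-[.5065,-.197]).T)<.075)]
print(np.histogram(B[:,2],bins=np.arange(.0,.25,.005)))
def show(lo,hi):
    q=B[(B[:,2]>lo)&(B[:,2]<hi)];print(lo,hi,len(q),circ(q),q[:,:2].min(0),q[:,:2].max(0),q.mean(0))
show(.138,.150);show(.083,.092);show(.1,.11);show(.085,.1)
E
```

```text
(array([ 15,  61,  29,  25,   8,   0,   0,   0,   0,   0,   0,   0,   0,
         0,   0,  24,  48,  67, 268, 163,  22,  33,  27,  23,  17,   3,
        39, 318,  78,  20,  19,  28,  10,   3,   6,  19,  32,  36,  31,
        35,  37,  24,  75,  28,  20,  34,  27,  11,   9]), array([0.   , 0.005, 0.01 , 0.015, 0.02 , 0.025, 0.03 , 0.035, 0.04 ,
       0.045, 0.05 , 0.055, 0.06 , 0.065, 0.07 , 0.075, 0.08 , 0.085,
       0.09 , 0.095, 0.1  , 0.105, 0.11 , 0.115, 0.12 , 0.125, 0.13 ,
       0.135, 0.14 , 0.145, 0.15 , 0.155, 0.16 , 0.165, 0.17 , 0.175,
       0.18 , 0.185, 0.19 , 0.195, 0.2  , 0.205, 0.21 , 0.215, 0.22 ,
       0.225, 0.23 , 0.235, 0.24 , 0.245]))
0.138 0.15 235 (array([ 0.50940896, -0.19357764]), np.float64(0.03106456051835477)) [ 0.46444564 -0.23829501] [ 0.55339298 -0.1502416 ] [ 0.51397517 -0.18767756  0.14067429]
0.083 0.092 117 (array([ 0.50967419, -0.1919614 ]), np.float64(0.04797274875357749)) [ 0.47450516 -0.24026527] [ 0.56050989 -0.14195349] [ 0.53085751 -0.16315208  0.08785847]
0.1 0.11 55 (array([ 0.51765455, -0.18208142]), np.float64(0.022816721371700002)) [ 0.48991567 -0.20277286] [ 0.54441599 -0.15804901] [ 0.51905218 -0.17831204  0.10535356]
0.085 0.1 498 (array([ 0.51147236, -0.18967508]), np.float64(0.039609145553702714)) [ 0.45471369 -0.24778927] [ 0.56189686 -0.1417791 ] [ 0.51982238 -0.17889611  0.09358557]
```

View pics/c2.png

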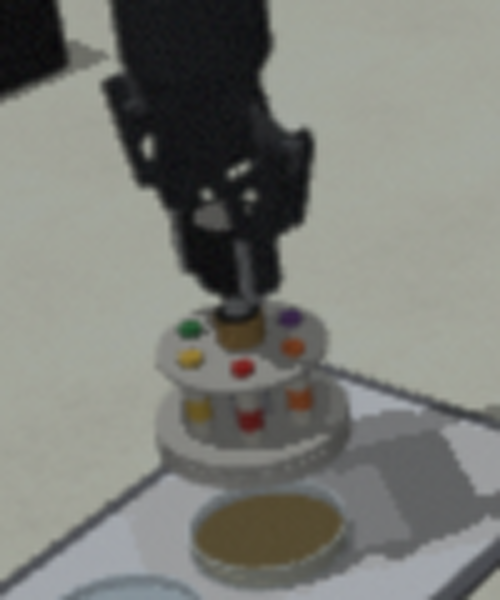

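```bash
python3 - <<'E'
from h import *
for n,(x,y),zlo in (("scene0",(.511,.193),0.03),("scene1",(.5065,-.197),.06)):
    z=np.load(n+".npz");d=z["d"];W=world("scene",d);P=W[d>0]
    B=P[np.hypot(*(P[:,:2]-[x,y]).T)<.058]
    h,e=np.histogram(B[:,2],bins=np.arange(zlo,zlo+.1,.002));
    print(n,[(round(float(a),3),int(c)) for a,c in zip(e,h)])
    m=B[(B[:,2]>zlo)];
    # plate with cartridges: dominant peak above
    pk=e[np.argmax(np.where(e[:-1]>zlo+.02,h,0))];q=B[abs(B[:,2]-pk-.001)<.004]
    hull=cv2.convexHull(q[:,:2].astype(np.float32))[:,0]
    print(" peak",pk,q.mean(0),"hull circ",circ(hull),cv2.minEnclosingCircle(hull))
    A=np.c_[q[:,:2]-q[:,:2].mean(0),np.ones(len(q))];print(" tilt",np.linalg.lstsq(A,q[:,2],rcond=None)[0])
E
```

```text
scene0 [(0.03, 10), (0.032, 9), (0.034, 7), (0.036, 14), (0.038, 7), (0.04, 7), (0.042, 10), (0.044, 9), (0.046, 6), (0.048, 4), (0.05, 0), (0.052, 0), (0.054, 0), (0.056, 1), (0.058, 18), (0.06, 107), (0.062, 328), (0.064, 143), (0.066, 64), (0.068, 42), (0.07, 13), (0.072, 8), (0.074, 10), (0.076, 5), (0.078, 8), (0.08, 15), (0.082, 21), (0.084, 16), (0.086, 5), (0.088, 4), (0.09, 2), (0.092, 0), (0.094, 1), (0.096, 0), (0.098, 1), (0.1, 2), (0.102, 7), (0.104, 11), (0.106, 8), (0.108, 14), (0.11, 9), (0.112, 9), (0.114, 10), (0.116, 10), (0.118, 13), (0.12, 11), (0.122, 10), (0.124, 12), (0.126, 10)]
 peak 0.06200000000000003 [0.51786514 0.19902923 0.06321884] hull circ (array([0.51096551, 0.19469083]), np.float64(0.045704300187731146)) ((0.5115787386894226, 0.1942349672317505), 0.04730025306344032)
 tilt [-0.00375582 -0.00429848  0.06321884]
scene1 [(0.06, 0), (0.062, 0), (0.064, 0), (0.066, 0), (0.068, 0), (0.07, 0), (0.072, 0), (0.074, 0), (0.076, 4), (0.078, 20), (0.08, 21), (0.082, 15), (0.084, 25), (0.086, 26), (0.088, 28), (0.09, 29), (0.092, 130), (0.094, 202), (0.096, 54), (0.098, 15), (0.1, 12), (0.102, 7), (0.104, 11), (0.106, 12), (0.108, 13), (0.11, 10), (0.112, 9), (0.114, 13), (0.116, 6), (0.118, 12), (0.12, 10), (0.122, 4), (0.124, 4), (0.126, 2), (0.128, 0), (0.13, 0), (0.132, 12), (0.134, 57), (0.136, 151), (0.138, 137), (0.14, 31), (0.142, 40), (0.144, 12), (0.146, 7), (0.148, 8), (0.15, 5), (0.152, 7), (0.154, 9), (0.156, 12)]
 peak 0.09400000000000003 [ 0.51769965 -0.18190083  0.09454034] hull circ (array([ 0.50819881, -0.19395131]), np.float64(0.052441268578334074)) ((0.5086279511451721, -0.1939389407634735), 0.05439510941505432)
 tilt [-0.005413   -0.00188958  0.09454034]
```

The dispenser hangs level and its rise matches the tool's within 1 mm, so there was no slip. Its centre agrees with the plate's within about 1–2 mm. I'll seat it with force monitoring.

```bash
cat >> h.py <<'E'
from workcell import r,command_gripper
def st(t):
    s=r.read_state();print(t,round(s["time_s"],2),np.round(s["eef_pos"],4),np.round(s["contact_force"],2),np.round(s["torque"],2),round(s["grip_width"],4))
    return s
E
python3 - <<'E'
from h import *
r.move_straight([.5065,-.197,.147],speed=.08); r.hold(.3)
for _ in range(3): r.hold(.05); st("air")
print(r.move_straight([.5065,-.197,.1290],speed=.012,max_force=4)); st("touch"); r.hold(.2); st("touch")
p,d=optics.get_image("scene"); np.savez("scene2.npz",p=p,d=d)
cv2.imwrite('pics/c3.png',cv2.resize(p[120:230,140:260,::-1],None,fx=5,fy=5,interpolation=2))
E
```

```text
air 9.49 [ 0.5066 -0.1971  0.1473] [ 0.55  0.98 -6.46] [ 0.02 -0.05 -0.03] 0.0415
air 9.54 [ 0.5066 -0.197   0.1473] [-0.68  0.46 -5.95] [-0.01 -0.01  0.01] 0.0417
air 9.59 [ 0.5065 -0.1971  0.1472] [-0.33  0.42 -6.65] [-0.01 -0.04 -0.05] 0.0416
True
touch 10.72 [ 0.507 -0.197  0.132] [ 2.23 -0.03  4.19] [-0.03 -0.36  0.02] 0.0416
touch 10.92 [ 0.5068 -0.197   0.1318] [ 3.   -0.49  5.44] [-0.09 -0.4   0.03] 0.0418
```

View pics/c3.png

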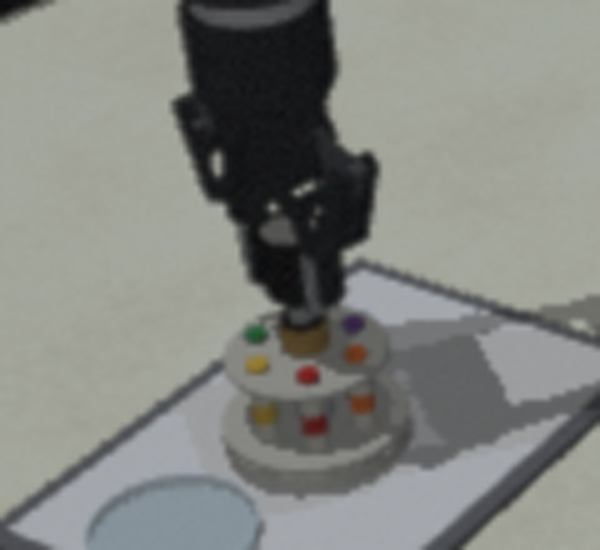

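```bash
python3 - <<'E'
from h import *
def F(n=4):
    a=[]
    for _ in range(n): a.append(r.read_state()["contact_force"]); r.hold(.02)
    return np.mean(a,0)
x,z=.5065,.1318
for k in range(4):
    f=F(); print(round(x,4),np.round(f,2))
    if abs(f[0])<1: break
    x+=.0006; r.move_straight([x,-.197,z],speed=.01)
s=st("before press")
f0=F(8)
hit=r.move_straight([x,-.197,z-.021],speed=.006,max_force=max(2.5,9.0-f0[2])); s=st(f"press {hit}")
f=F(6); print("settled",np.round(f,2),"load",f[2]+6.85)
p=s["eef_pos"]
print(x)
E
```

```text
0.5065 [ 3.11 -0.27  5.71]
0.5071 [0.33 0.93 3.99]
before press 11.47 [ 0.5072 -0.197   0.132 ] [ 0.43 -0.3   5.33] [ 0.01 -0.05  0.04] 0.0417
press True 13.89 [ 0.5073 -0.1971  0.1175] [-0.49  0.55  7.61] [0.06 0.21 0.01] 0.0418
settled [-1.29  1.03  7.82] load 14.671483806560953
0.5071
```

```bash
cat >> h.py <<'E'
def F(n=4):
    a=[]
    for _ in range(n): a.append(r.read_state()["contact_force"]); r.hold(.02)
    return np.mean(a,0)
E
python3 - <<'E'
from h import *
x=.5071; z=r.read_state()["eef_pos"][2]
for k in range(40):
    L=F(5)[2]+6.85; print(round(z,5),round(L,1),end="; ")
    if L>20.3 or z<.1125: break
    z-=.0002 if L<16 else .0001
    r.move_straight([x,-.197,z],speed=.01)
print(); st("bottom")
for k in range(5): print(np.round(F(6),2),end=" ")
st("held")
E
```

```text
0.11759 14.0; 0.11739 14.4; 0.11719 14.7; 0.11699 14.3; 0.11679 14.8; 0.11659 15.6; 0.11639 16.9; 0.11629 17.4; 0.11619 17.9; 0.11609 18.1; 0.11599 18.9; 0.11589 19.2; 0.11579 19.4; 0.11569 20.1; 0.11559 21.0; 
bottom 18.74 [ 0.5073 -0.1971  0.1169] [-1.24  1.26 13.45] [ 0.31  0.3  -0.02] 0.0416
[-1.96  1.63 13.37] [-1.99  2.07 13.38] [-2.48  1.73 14.08] [-2.1   1.97 13.92] [-2.01  2.06 13.63] held 19.24 [ 0.5073 -0.1971  0.1169] [-1.57  1.72 13.22] [0.36 0.32 0.02] 0.0417
```

```bash
python3 - <<'E'
from h import *
x=.5071
r.move_straight([x,-.197,.11545],speed=.01)
for k in range(4): f=F(6);print(np.round(f,2),round(f[2]+6.85,1))
st("held")
r.move_straight([x,-.197,.130],speed=.015); z=.130
for k in range(14):
    f=F(4); print(round(z,4),np.round(f,1))
    if f[2]<0: break
    z+=.0004; r.move_straight([x,-.197,z],speed=.02)
r.hold(.4); st("up"); print(np.round(F(6),2))
p,d=optics.get_image("scene"); np.savez("scene3.npz",p=p,d=d)
for n in ("scene2","scene3"):
    d=np.load(n+".npz")["d"];P=world("scene",d)[d>0];B=P[np.hypot(*(P[:,:2]-[.508,-.196]).T)<.058]
    q=B[(B[:,2]>.06)&(B[:,2]<.078)];print(n,np.median(q[:,2]),q.mean(0))
E
```

```text
[-2.26  1.47 14.51] 21.4
[-2.74  2.08 14.6 ] 21.4
[-2.18  1.9  14.63] 21.5
[-2.51  1.87 14.18] 21.0
held 19.89 [ 0.5074 -0.1971  0.1169] [-2.97  2.33 14.62] [0.34 0.36 0.04] 0.0419
0.13 [0.4 0.1 5.4]
0.1304 [0.1 0.6 5.4]
0.1308 [-0.   0.6  5.4]
0.1312 [0.6 0.2 5.6]
0.1316 [0.4 0.6 5. ]
0.132 [ 0.9 -0.1  4.1]
0.1324 [ 1.5 -0.4  0. ]
0.1328 [ 1.  -0.8 -4.6]
up 23.69 [ 0.5068 -0.1968  0.1324] [ 0.04  0.86 -7.02] [ 0.07 -0.09  0.01] 0.0415
[ 0.19  0.21 -6.42]
scene2 0.07023099325753351 [ 0.51360288 -0.18850809  0.0704899 ]
scene3 0.07056574020633685 [ 0.51330853 -0.18786798  0.07087584]
```

```bash
python3 - <<'E'
from h import *
r.move_straight([.5071,-.197,.150],speed=.03); st("lifted")
r.move_straight([.5071,-.197,.19],speed=.1)
p,d=optics.get_image("scene"); np.savez("scene4.npz",p=p,d=d); cv2.imwrite("pics/scene4.png",p[:,:,::-1])
r.move_straight([.511,.193,.19],speed=.2)
r.move_straight([.511,.193,.138],speed=.1); r.hold(.2); st("pre")
hit=r.move_straight([.511,.193,.121],speed=.012,max_force=4); st(f"touch {hit}")
print(np.round(F(6),2))
E
```

```text
lifted 24.57 [ 0.507 -0.197  0.15 ] [-0.24 -0.17 -5.66] [ 0.01 -0.01 -0.04] 0.0417
pre 28.13 [0.5114 0.1931 0.1388] [-0.38  0.06 -6.22] [-0.03 -0.01 -0.02] 0.0415
touch True 29.16 [0.5107 0.193  0.1245] [ 0.09 -0.18  5.13] [0.05 0.02 0.02] 0.0415
[-0.31  0.1   5.21]
```

```bash
python3 - <<'E'
from h import *
x=.511;z=r.read_state()["eef_pos"][2]
for k in range(6):
    f=F(4)
    if f[2]<1: break
    z+=.0003; r.move_straight([x,.193,z],speed=.02)
st("relieved"); command_gripper(.085); r.hold(.3); st("open")
r.move_straight([x,.193,.25],speed=.1,max_force=4); st("away")
r.reach([.40,0.0,.33],[1.,0,0,0]); r.hold(.3); st("clear")
for n in ("scene","top"):
    p,d=optics.get_image(n); cv2.imwrite(f"pics/{n}5.png",p[:,:,::-1]); np.savez(f"{n}5.npz",p=p,d=d)
for n,(kx,ky) in (("scene5",(313,262)),("top5",(240,197))):
    c=n[:-1];Z=np.load(n+".npz");d=Z["d"];W=world(c,d)
    box=W[ky-45:ky+40,kx-40:kx+40].reshape(-1,3);cap=box[(box[:,2]>.125)&(box[:,2]<.16)]
    top=cap[cap[:,2]>np.median(cap[:,2])-.004];print(n,"cap",len(cap),np.median(cap[:,2]),(top.min(0)+top.max(0))/2)
    q=box[(box[:,2]>.056)&(box[:,2]<.07)];print(" plate z",np.median(q[:,2]),circ(cv2.convexHull(q[:,:2].astype(np.float32))[:,0]))
    l,s,cc=gel(c,Z["p"]);gy,gx=((206,204) if c=="scene" else (197,381));lab=l[gy,gx];print(" gel",lab,s[lab],cc[lab])
E
```

```text
relieved 29.65 [0.511  0.193  0.1247] [-0.49 -0.43  0.59] [0.07 0.13 0.07] 0.0417
open 30.45 [0.511  0.193  0.1247] [-0.83 -0.22 -0.71] [-0.01  0.   -0.08] 0.085
away 31.85 [0.5107 0.1929 0.2493] [-0.1  -0.02 -0.7 ] [-0.04 -0.06  0.02] 0.0848
clear 33.09 [0.4003 0.0005 0.3295] [ 0.59  0.45 -0.21] [-0.04 -0.1   0.04] 0.0846
scene5 cap 237 0.13893304432626818 [0.51124914 0.19411227 0.13894318]
 plate z 0.06341022238577673 (array([0.56711835, 0.2064431 ]), np.float64(0.08804955539001635))
 gel 19 [189 199  30  15 337] [203.19881306 205.83086053]
top5 cap 240 0.14152001271112413 [0.50905217 0.19254264 0.14242231]
 plate z 0.06536239799442597 (array([0.54107342, 0.17807151]), np.float64(0.0715421518932395))
 gel 121 [366 182  30  30 663] [381.08446456 196.07993967]
```

View pics/scene5.png

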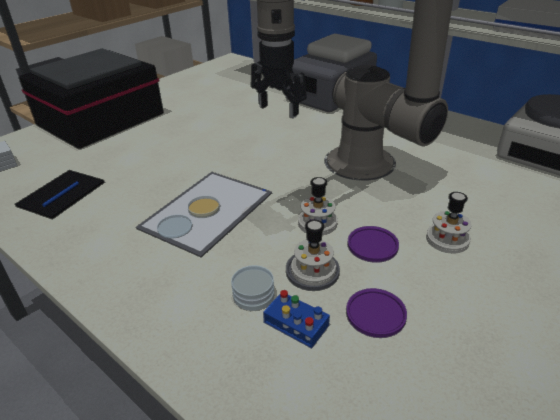

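The dispenser is back in the grey stand at (313,262) at its original height. The plate is at (203,206) and has barely moved, and everything else is untouched.

```bash
python3 -c "
from workcell import r
r.finish_job();print(r.read_state()['time_s'])"
```

```text
the job is handed in; nothing more can be done
the job is handed in; nothing more can be done
```

The job is done and handed in; the clock stood at about 33 s of the 58 s allowed. No verdict was reported, so the results below are my own measurements.

- **Press:** I took the dispenser from the grey base by its knob and seated it on the plate at the expected height, within 1 mm. I then pressed until the force rose at the stop, about 15 mm down. The estimated plate load was about 21 N, held for more than 0.5 s.
- **Release and return:** I let the plunger up until the knob force reached zero while the dispenser was still on the plate. I then lifted it off, stood it back in its base and opened the gripper.
- **Final checks:**
  - The knob top is at its starting height and within 1 mm of where it began.
  - The plate moved by less than 1 mm.
  - The lid, stack and rack look unmoved.
  - The arm is clear of everything.

Three checks disagreed or were inconclusive:

- The gripper read 41.7 mm on a knob listed as 36 mm. The pads may have been on the cap's edge, but nothing slipped.
- Closing the gripper pushed down on the knob with about 6 N, roughly the spring's starting force. I could not measure whether the plunger moved, but the dispenser rose with the tool to within 1 mm.
- My last circle fit of the cartridge plate was spoiled by other points in the crop, so I relied on the cap position and the heights instead.

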